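Fetch the tarnished candle cup from behind the polish containers

TASK

Clear the red, the blue and the yellow polish containers out of the wooden tray and stand them on the black rubber mat; then take the green tarnished candle cup from behind them and set it upright, fully down, in the round recess of the wooden holder block while the containers wait on the mat. Then stand each container back in the middle of the pad of its own colour in the tray. Never lay a container or the green cup over, leave the bright brass candle cup where it stands, and let go of everything at the end.

Things in the scene. Friction and masses are not known exactly. Their poses are not given: they have to be found in the camera images.
- red_c (a point): Red polish tin with a white band and a steel cap: diameter 48 mm up to 92 mm above its foot (grip there, 75 to 80 mm up), 120 mm tall, narrower cap on top, 0.2 kg; this point: on its axis (z), half-way up, 60 mm above the foot. It starts in the tray on the pad of its own colour; the three stand in a row 83 mm (give or take 6) apart near the tray's -x edge.
- blue_c (a point): Blue polish bottle with a white band and a white cap: diameter 48 mm up to 92 mm above its foot (grip there, 75 to 80 mm up), 120 mm tall, narrower cap on top, 0.2 kg; this point: on its axis (z), half-way up, 60 mm above the foot. It starts in the tray on the pad of its own colour; the three stand in a row 83 mm (give or take 6) apart near the tray's -x edge.
- yellow_c (a point): Yellow polish can with a black band and a black lid: diameter 48 mm up to 92 mm above its foot (grip there, 75 to 80 mm up), 120 mm tall, narrower cap on top, 0.2 kg; this point: on its axis (z), half-way up, 60 mm above the foot. It starts in the tray on the pad of its own colour; the three stand in a row 83 mm (give or take 6) apart near the tray's -x edge.
- green_cup_c (a point): Candle cup of tarnished, pale green bronze: flat round foot 40 mm across, thin neck, open cylindrical bowl of outer diameter 42 mm from 19 to 50 mm above the foot (grip its outside, 35 mm up), 50 mm tall, 0.15 kg; this point: on its axis (z), half-way up, 25 mm above the foot. The one to fetch: it stands on the tray floor 42 mm behind (tray +x) the row of containers, 60 mm from the nearest two.
- bright_cup_c (a point): Candle cup of polished bright brass, as the green one: flat round foot 40 mm across, thin neck, open cylindrical bowl of outer diameter 42 mm from 19 to 50 mm above the foot (grip its outside, 35 mm up), 50 mm tall, 0.15 kg; this point: on its axis (z), half-way up, 25 mm above the foot. It stays, 83 mm beside the green one. A small brass finial, 31 mm tall, stands behind, between the two.
- pad_red: Red disc, diameter 58 mm, 3 mm thick, fixed on the floor of the tray; origin at the centre of its underside (the container's foot stands 3 mm above it); the red container's home.
- pad_blue: Blue disc, diameter 58 mm, 3 mm thick, fixed on the floor of the tray; origin at the centre of its underside (the container's foot stands 3 mm above it); the blue container's home.
- pad_yellow: Yellow disc, diameter 58 mm, 3 mm thick, fixed on the floor of the tray; origin at the centre of its underside (the container's foot stands 3 mm above it); the yellow container's home. The three pads lie in a row along the tray's long side (its y axis), in any order.
- side_mat: Black rubber mat, 130 mm along its x, 240 mm along its y, 3 mm thick, fixed, the side area beside the tray; origin at the centre of its underside. There is room for three containers in a row along its y, 70 to 75 mm apart.
- holder_seat (a point): Light wooden holder block, 80 x 80 mm, 18 mm high, fixed, with a round recess of diameter 61 mm, 6 mm deep, in the middle of its top; this point is the centre of the recess floor, 12 mm above the table, where the cup's foot stands. The wooden tray with the pads (150 x 260 mm, floor 6 mm above the table, rim 14 mm) is behind it, left or right, long side within 9 degrees of world y.

How it is judged:
By the outcome, as a careful person would: the job done as asked, in the order asked, and still so for the second after the job is handed in, with the robot touching nothing.
It also fails if it takes over 144 s, if anything falls off the work surface, if the arm or the gripper's body presses on something with over 40 N, if the wrist force passes 120 N, or if a joint passes its speed limit or range.

ROBOT

A 6-joint arm with a two-finger parallel gripper is mounted at the origin on the work surface. World frame = base frame: x ahead of the robot, y to its left, z up, the work surface at z = 0. Lengths are in m, angles in rad, forces in N, time in s.
With the tool pointing down it reaches from about 0.25 to 0.775 m from the base axis. Payload 8.9 kg.
Tool frame: the origin (TCP) lies at the very end of the fingers, on their centre line; the grasp point (between the pads) lies 19 mm behind it (r.hold_point_z is the distance from the TCP to the grasp point, in m); z points along the fingers, y is the line along which they close (so a half turn about z gives the same grasp; the last joint's range is limited). The gripper opens to 85 mm and grips with 20 to 120 N. Pads are 22 mm wide; open, the fingers measure 114 mm over their backs; the gripper's body (76 mm by 85 mm) begins 54 mm behind the grasp point. The pads swing forward as they close: fully open they stand 13 mm farther back than shut.
Start: joints at [1.165, 0.291, -0.153, 1.127, 0, 1.431], TCP at [0.138, 0.506, 0.211] pointing down, gripper open.
Joint ranges: [-2.52, 2.52], [-0.91, 1.74], [-1.3, 1.37], [-1.96, 2.02], [-1.52, 1.47], [-3.14, 3.14]. Speed limits (rad/s): [2.22, 2.22, 2.79, 3.14, 3.14, 3.14].

INTERFACE

Orientations are given as a unit quaternion [w, x, y, z].
In Python, from plant import readout, viewer, order, r gives the robot as it stands.
- The arm moves only by the tool send_rows, never from a script. Its argument "commands" is text: rows parted by semicolons, each of 7 numbers parted by spaces: the shift along the tool's x, y, z each as a share of 0.5 m, from -1 to 1, then the turn, a rotation vector about the tool's x, y, z each as a share of 2 pi rad, from -1 to 1, then the finger opening in mm, from 0 to 85.4. A call has 1 to 10 rows; each row is the pose to reach, as a shift and turn from the pose commanded when the call began, along the tool's axes at that moment, turning the shorter way round; what a row does not reach only later rows make up. A row lasts 1/12 s, in which the tool goes at most 41.7 mm and 7.16 degrees, less where a joint would pass 70% of its speed; a pose out of reach is approached as far as the arm can. A call with a number of a shift or a turn outside -1 to 1 is refused whole. A call with a gripper value outside its range is refused whole. The fingers move at their own pace and stop on an object; "newtons" is the grip in N (left out, the last holds). Time passes only in rows, so rows that repeat a pose let the fingers close. It gives the time, the measured TCP pose, the force, the opening and the grip force at its end, in the units of the state.
- readout.get_state(): the state, without advancing time (a new reading comes with each control period).
- viewer.grab_frame(name): name is "scene" or "top" or "wrist"; returns the picture (420x560x3 uint8, blue, green, red); there is no depth.
- viewer.get_calibration(name): a dict with "fx", "fy", "cx", "cy" (pixels), "pose" (4x4, takes a point from camera to world coordinates); the wrist camera has in their place "tool_from_camera" (4x4, takes a point from camera to tool coordinates, whose origin is the TCP and whose axes are the flange's). Camera axes: x right, y down, z forward; pixel columns grow to the right and rows downward; lengths in m; the calibration is good to about 2 mm. A picture is of the moment at which its call begins: read the wrist's pose just before it. get_calibration takes no time and is no camera call.
- order.close_job(): hands the job in; it is judged then, once.
The state is a dict: "clock": time; "joints": joint angles; "dq": joint speeds; "tau": joint torques, N m; "tcp_pos": TCP position; "ee_rot": TCP orientation; "force": force on the tool from outside, world axes, zero at the start; "wrist_torque": the same for the moment, N m; "grip_width": opening from 0.0 (shut) to 1.0 (fully open); "grip_force": force on a finger pad.
Only numpy, scipy, OpenCV 4.12 (cv2) and the standard library are available. Lean on these libraries where they do the work, as an engineer would, in place of code of your own. Each camera call takes 0.05 s, during which the arm holds its last target. There are 200 camera calls.

## Working session

There is one attempt and no reset: what is moved stays moved. The work goes in short steps, Python scripts to look and compute and a tool call to move; the robot and the scene stay as the last step left them, time stands still between calls to the robot, and variables do not carry over. Pictures are saved under pics/ and viewed, at most 14 in all, crops included, and the job is handed in when it is done.

Besides the shell and the picture viewer there is one more tool, called after "Request:" as name(argument=value, ...) on one line, values as JSON. send_rows: Moves the arm, as the interface text tells. Its arguments: {"type":"object","properties":{"commands":{"type":"string"},"newtons":{"type":"number"}},"required":["commands"]}

```bash
ls; mkdir -p pics; python3 - <<'E'
from plant import readout, viewer, order, r
import cv2,numpy as np
np.set_printoptions(precision=4,suppress=True)
print(readout.get_state(), r.hold_point_z)
for n in("scene","top"):
    cv2.imwrite(f"pics/{n}0.png",viewer.grab_frame(n))
for n in("scene","top","wrist"): print(n,viewer.get_calibration(n))
E
```

```text
pics
{'clock': 0.0, 'joints': array([ 1.1647,  0.2913, -0.1541,  1.1267, -0.    ,  1.4315]), 'dq': array([ 0.0016, -0.0004,  0.0011, -0.0003, -0.0002, -0.0006]), 'tau': array([ -0.0001, -53.7142,  33.1371,   0.0158,  -0.    ,  -0.    ]), 'tcp_pos': array([0.1382, 0.506 , 0.2103]), 'ee_rot': array([-0.0002,  0.133 ,  0.9911, -0.0006]), 'force': array([-0.3183,  0.4218,  0.1482]), 'wrist_torque': array([ 0.0471, -0.0332, -0.0429]), 'grip_force': 0.0, 'grip_width': 1.0004021247539265} 0.0187
scene {'fx': 483.8754611176342, 'fy': 483.8754611176342, 'cx': 272.2803654109249, 'cy': 205.6054340908979, 'pose': array([[-0.7683,  0.4153, -0.4872,  0.9707],
       [ 0.6401,  0.4978, -0.5852,  0.5204],
       [-0.0005, -0.7614, -0.6483,  0.6594],
       [ 0.    ,  0.    ,  0.    ,  1.    ]])}
top {'fx': 394.57574984610983, 'fy': 394.57574984610983, 'cx': 283.0167180903989, 'cy': 213.98042438714424, 'pose': array([[ 0.0154, -0.9976,  0.0673,  0.4886],
       [-0.9998, -0.0148,  0.0096, -0.0201],
       [-0.0086, -0.0674, -0.9977,  0.8843],
       [ 0.    ,  0.    ,  0.    ,  1.    ]])}
wrist {'fx': 345.7899110925245, 'fy': 345.7899110925245, 'cx': 277.59395239194345, 'cy': 204.92424626717965, 'tool_from_camera': array([[ 0.0013, -0.9511, -0.3088,  0.0781],
       [ 1.    ,  0.0013,  0.0002, -0.    ],
       [ 0.0002, -0.3088,  0.9511, -0.1627],
       [ 0.    ,  0.    ,  0.    ,  1.    ]])}
```

View pics/scene0.png

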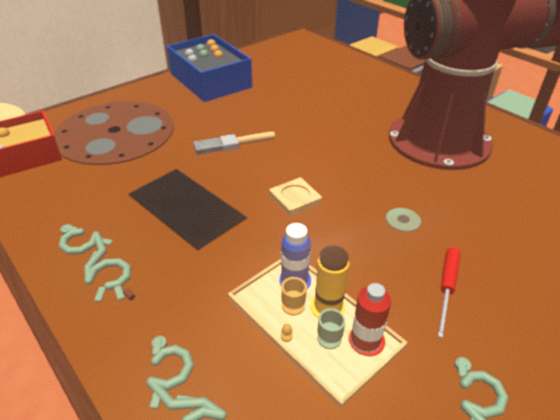

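View pics/top0.png

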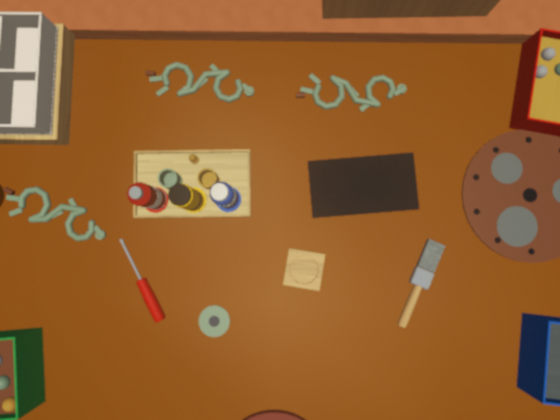

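The top view shows the tray around (192,184), with red, yellow and blue containers left to right, green cup at (170,178), bright cup at (208,178) and finial at (193,158). The mat is at (363,185) and the holder at (304,270). Next I'll take a nearer wrist view over the tray while turning the tool to close along world x.

```bash
cat > h.py <<'E'
from plant import readout, viewer, order, r
import cv2,numpy as np
from scipy.spatial.transform import Rotation as R
np.set_printoptions(precision=4,suppress=True)
def tool():
    s=readout.get_state(); q=s["ee_rot"]
    T=np.eye(4); T[:3,:3]=R.from_quat([q[1],q[2],q[3],q[0]]).as_matrix(); T[:3,3]=s["tcp_pos"]; return T
def cam(n):
    c=viewer.get_calibration(n)
    return c,(c["pose"] if n!="wrist" else tool()@c["tool_from_camera"])
def cast(c,P,uv,z):
    uv=np.atleast_2d(uv).astype(float)
    d=np.c_[(uv[:,0]-c["cx"])/c["fx"],(uv[:,1]-c["cy"])/c["fy"],np.ones(len(uv))]@P[:3,:3].T
    o=P[:3,3]; return (o+d*((z-o[2])/d[:,2])[:,None])[:,:2]
def quad(mask):
    cs=cv2.findContours(mask,cv2.RETR_EXTERNAL,cv2.CHAIN_APPROX_NONE)[0]
    c=max(cs,key=cv2.contourArea); return cv2.convexHull(c)[:,0,:]
def rect(xy):
    return cv2.minAreaRect((xy*1000).astype(np.float32))
def go(x,y,z,yaw):
    "shares for a move to TCP x,y,z with tool x axis at yaw deg, pointing down"
    T=tool(); t=T[:3,:3].T@(np.array([x,y,z])-T[:3,3])/.5
    a=np.radians(yaw); G=np.array([[np.cos(a),np.sin(a),0],[np.sin(a),-np.cos(a),0],[0,0,-1]])
    w=R.from_matrix(T[:3,:3].T@G.T.T).as_rotvec()/(2*np.pi)
    return t,w
E
python3 - <<'E'
from h import *
im=cv2.imread("pics/top0.png"); hsv=cv2.cvtColor(im,cv2.COLOR_BGR2HSV)
c,P=cam("top")
for (u,v) in [(145,160),(300,255),(230,160),(360,180),(60,240)]: print((u,v),hsv[v,u])
def reg(m,b): 
    o=np.zeros_like(m); x0,y0,x1,y1=b; o[y0:y1,x0:x1]=m[y0:y1,x0:x1]; return o
mat=reg(((hsv[...,2]<40)*255).astype(np.uint8),(295,140,430,225))
wood=((hsv[...,2]>170)*255).astype(np.uint8)
for nm,m,z in[("mat",mat,.003),("hold",reg(wood,(270,235,340,300)),.018)]:
    print(nm,rect(cast(c,P,quad(m),z)))
m=reg(wood,(120,140,260,225)); print("tray",rect(cast(c,P,quad(m),.014)))
print(cast(c,P,[(170,179),(208,179)],.05), cast(c,P,[(140,191),(180,195),(221,191)],.129))
for p in [(0.50,.23,.36,90)]: print(go(*p))
E
```

```text
(145, 160) [ 22  97 202]
(300, 255) [ 20 109 209]
(230, 160) [ 22  95 207]
(360, 180) [13 85 57]
(60, 240) [ 15 210 146]Traceback (most recent call last):
  File "<stdin>", line 10, in <module>
  File "h.py", line 17, in quad
    c=max(cs,key=cv2.contourArea); return cv2.convexHull(c)[:,0,:]
ValueError: max() iterable argument is empty
```

```bash
sed -i 's/G.T.T/G/' h.py; python3 - <<'E'
from h import *
im=cv2.imread("pics/top0.png"); hsv=cv2.cvtColor(im,cv2.COLOR_BGR2HSV)
c,P=cam("top")
def reg(m,b): 
    o=np.zeros_like(m); x0,y0,x1,y1=b; o[y0:y1,x0:x1]=m[y0:y1,x0:x1]; return o
mat=reg(((hsv[...,2]<90)*255).astype(np.uint8),(295,140,430,225))
wood=((hsv[...,2]>170)*255).astype(np.uint8)
for nm,m,z in[("mat",mat,.003),("hold",reg(wood,(270,235,340,300)),.018)]:
    print(nm,rect(cast(c,P,quad(m),z)))
m=reg(wood,(120,140,260,225)); print("tray",rect(cast(c,P,quad(m),.014)))
print(cast(c,P,[(170,179),(208,179)],.05), cast(c,P,[(140,191),(180,195),(221,191)],.129))
for p in [(0.50,.23,.36,90)]: print(go(*p))
E
```

```text
mat ((616.973388671875, -189.7871856689453), (126.50634765625, 235.8937225341797), 5.499067783355713)
hold ((426.9019775390625, -58.349090576171875), (84.99482727050781, 83.70956420898438), 81.45891571044922)
tray ((613.7353515625, 192.83995056152344), (152.69667053222656, 260.14532470703125), 1.296557903289795)
[[0.6162 0.2306]
 [0.6173 0.1493]] [[0.5799 0.2642]
 [0.5733 0.1864]
 [0.5822 0.1074]]
(array([-0.8435, -0.3422, -0.299 ]), array([-0.0002,  0.0001,  0.2075]))
```

```bash
python3 - <<'E'
from h import *
print(go(.56,.27,.36,90))
E
```

```text
(array([-0.9381, -0.2333, -0.2991]), array([-0.0002,  0.0001,  0.2075]))
```

Request:
send_rows(commands="-0.2 -0.05 -0.3 0 0 0.06 85; -0.938 -0.233 -0.299 0 0 0.2075 85; -0.938 -0.233 -0.299 0 0 0.2075 85; -0.938 -0.233 -0.299 0 0 0.2075 85; -0.938 -0.233 -0.299 0 0 0.2075 85; -0.938 -0.233 -0.299 0 0 0.2075 85; -0.938 -0.233 -0.299 0 0 0.2075 85; -0.938 -0.233 -0.299 0 0 0.2075 85; -0.938 -0.233 -0.299 0 0 0.2075 85; -0.938 -0.233 -0.299 0 0 0.2075 85")

```text
clock: 0.93
tcp_pos: [0.4778, 0.3157, 0.3367]
ee_rot: [-0.0, 0.69, 0.724, -0.0]
force: [1.0, 1.7, 0.6]
grip_width: 0.997
grip_force: 0.0
```

```bash
python3 - <<'E'
from h import *
print(go(.56,.27,.36,90))
E
```

```text
(array([-0.0992,  0.1599, -0.0467]), array([-0.0001,  0.    ,  0.0076]))
```

Request:
send_rows(commands="-0.09 0.15 -0.045 0 0 0.0076 85; -0.09 0.15 -0.045 0 0 0.0076 85; -0.09 0.15 -0.045 0 0 0.0076 85; -0.09 0.15 -0.045 0 0 0.0076 85; -0.09 0.15 -0.045 0 0 0.0076 85; -0.09 0.15 -0.045 0 0 0.0076 85")

```text
clock: 1.43
tcp_pos: [0.5525, 0.2771, 0.3585]
ee_rot: [-0.0, 0.705, 0.71, -0.0]
force: [-0.5, 0.7, 0.4]
grip_width: 0.994
grip_force: 0.0
```

```bash
python3 - <<'E'
from h import *
c,P=cam("wrist"); np.save("w1P.npy",P); print(tool(),readout.get_state()["joints"])
cv2.imwrite("pics/w1.png",viewer.grab_frame("wrist"))
E
```

```text
[[-0.0073  1.     -0.0012  0.5525]
 [ 1.      0.0073 -0.      0.2771]
 [-0.     -0.0012 -1.      0.3585]
 [ 0.      0.      0.      1.    ]] [0.3464 0.4692 0.495  1.5977 0.0004 1.9099]
```

View pics/w1.png

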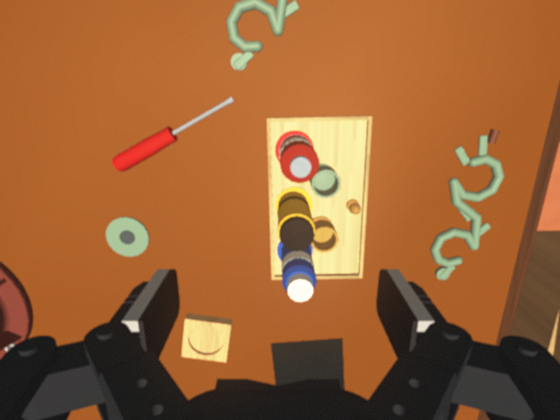

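The wrist view shows cap tops at red (301,168), yellow (297,233) and blue (301,290), the green cup at (324,181), and the finial at (354,207). I'll enlarge both views to pick the cap centres.

```bash
python3 - <<'E'
from h import *
a=cv2.imread("pics/w1.png")[120:310,255:385]; b=cv2.imread("pics/top0.png")[145:225,120:255]
a=cv2.resize(a,None,fx=3,fy=3,interpolation=cv2.INTER_CUBIC); b=cv2.resize(b,None,fx=3,fy=3,interpolation=cv2.INTER_CUBIC)
o=np.zeros((570,800,3),np.uint8); o[:,:390]=a; o[:240,392:392+405]=b
cv2.imwrite("pics/c1.png",o)
E
```

```text
(no output)
```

View pics/c1.png

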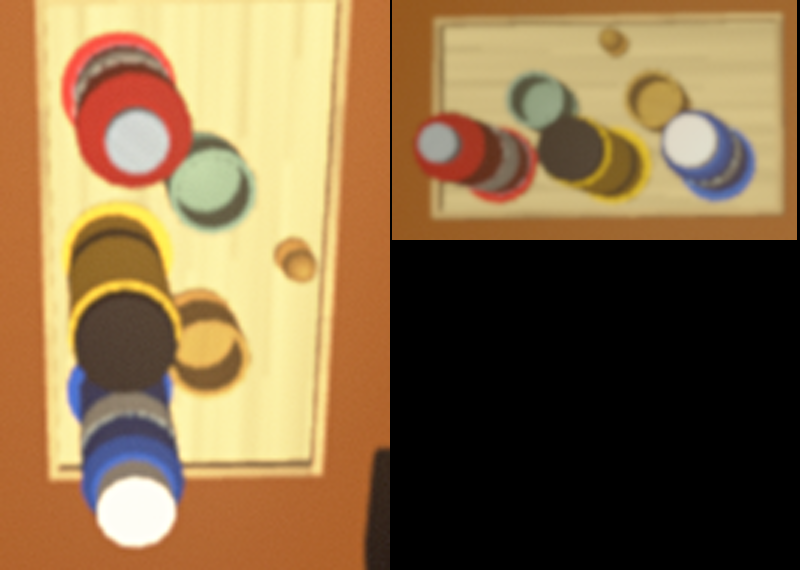

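Wrist crop: cap centres red (137,141), yellow (127,342), blue (136,512), green rim (211,181). In the top crop they are (45,143), (180,149), (298,140) and (144,101).

```bash
python3 - <<'E'
from h import *
c,P=cam("top"); cw=viewer.get_calibration("wrist"); Pw=np.load("w1P.npy")
W=lambda a:np.array(a)/3+[255,120]
Tt=lambda a:np.array(a)/3+[120,145]
A=cast(cw,Pw,W([(137,141),(127,342),(136,512)]),.129);B=cast(c,P,Tt([(45,143),(180,149),(298,140)]),.129)
print("caps w",A,"top",B)
print("cups w",cast(cw,Pw,W([(211,181),(205,342)]),.056),"top",cast(c,P,Tt([(144,101),(265,101)]),.056))
# pad extremes: left edge & top edges
print("pad edges w: red left/top, yel left/top, blue left",cast(cw,Pw,W([(62,88),(117,33),(63,255),(117,202),(67,390)]),.009))
print("tray corners w",cast(cw,Pw,W([(36,0),(50,480),(322,473),(349,0)]),.014))
im=cv2.imread("pics/w1.png"); 
E
```

```text
caps w [[0.5799 0.2748]
 [0.5783 0.1914]
 [0.5842 0.112 ]] top [[0.5765 0.2737]
 [0.5739 0.1865]
 [0.5808 0.1106]]
cups w [[0.6196 0.2413]
 [0.6208 0.1611]] top [[0.6159 0.2331]
 [0.6171 0.1473]]
pad edges w: red left/top, yel left/top, blue left [[0.5504 0.2762]
 [0.5769 0.3031]
 [0.5515 0.1896]
 [0.5789 0.2183]
 [0.5543 0.1127]]
tray corners w [[0.5378 0.3187]
 [0.5453 0.0603]
 [0.6953 0.066 ]
 [0.6868 0.32  ]]
```

Request:
send_rows(commands="-0.331 0.06 0.397 0 0 0.001 85; -0.331 0.06 0.397 0 0 0.001 85; -0.331 0.06 0.397 0 0 0.001 85; -0.331 0.06 0.397 0 0 0.001 85; -0.331 0.06 0.397 0 0 0.001 85; -0.331 0.06 0.397 0 0 0.001 85; -0.331 0.06 0.397 0 0 0.001 85; -0.331 0.06 0.397 0 0 0.001 85; -0.331 0.06 0.397 0 0 0.001 85; -0.331 0.06 0.397 0 0 0.001 85")

```text
clock: 2.32
tcp_pos: [0.5853, 0.1127, 0.1622]
ee_rot: [0.001, 0.707, 0.708, 0.001]
force: [0.4, -0.1, 0.3]
grip_width: 1.0
grip_force: 0.0
```

```bash
python3 - <<'E'
from h import *
c,P=cam("wrist"); np.save("w2P.npy",P); print(tool()[:3,3])
cv2.imwrite("pics/w2.png",viewer.grab_frame("wrist"))
E
```

```text
[0.5853 0.1127 0.1622]
```

View pics/w2.png

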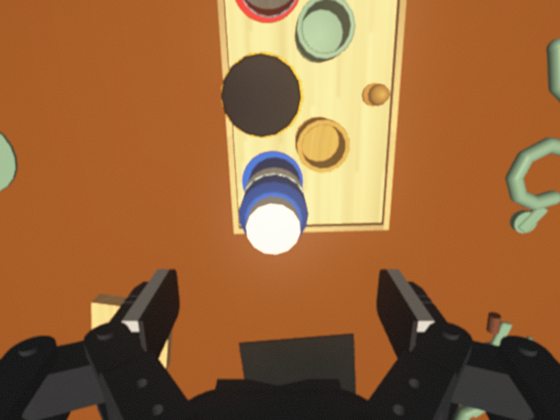

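Blue cap is centred at (273,229), yellow lid at (262,95), green rim at (326,29), bright rim at (322,144); the fingers are centred on column 277.

```bash
python3 - <<'E'
from h import *
cw=viewer.get_calibration("wrist"); P=np.load("w2P.npy")
print(cast(cw,P,[(273,229),(262,95)],.129), cast(cw,P,[(326,29),(322,144)],.056))
# blue pad visible arc: leftmost / right extreme
print(cast(cw,P,[(243,180),(302,177),(271,152)],.009))
E
```

```text
[[0.5836 0.1125]
 [0.5778 0.1903]] [[0.6203 0.2342]
 [0.6209 0.1539]]
[[0.5544 0.1136]
 [0.6097 0.1166]
 [0.5807 0.14  ]]
```

Request:
send_rows(commands="-0.002 -0.004 0.05 0 0 0 85; -0.002 -0.004 0.1 0 0 0 85; -0.002 -0.004 0.15 0 0 0 85; -0.002 -0.004 0.194 0 0 0 85; -0.002 -0.004 0.194 0 0 0 85; -0.002 -0.004 0.194 0 0 0 30; -0.002 -0.004 0.194 0 0 0 30; -0.002 -0.004 0.194 0 0 0 30; -0.002 -0.004 0.194 0 0 0 30; -0.002 -0.004 0.194 0 0 0 30", newtons=40)

```text
clock: 3.2
tcp_pos: [0.5842, 0.1104, 0.0658]
ee_rot: [0.001, 0.707, 0.707, 0.001]
force: [-1.9, 0.6, 8.6]
grip_width: 0.544
grip_force: 40.0
```

Request:
send_rows(commands="0 0 -0.03 0 0 0 30; 0 0 -0.09 0 0 0 30; 0 0 -0.16 0 0 0 30; -0.03 0 -0.18 0 0 0 30; -0.08 0.01 -0.18 0 0 0 30; -0.15 0.02 -0.18 0 0 0 30; -0.22 0.03 -0.18 0 0 0 30; -0.29 0.04 -0.18 0 0 0 30; -0.36 0.05 -0.18 0 0 0 30; -0.43 0.05 -0.18 0 0 0 30")

```text
clock: 4.03
tcp_pos: [0.6088, -0.1068, 0.1547]
ee_rot: [0.001, 0.707, 0.707, 0.001]
force: [1.1, 0.4, -1.5]
grip_width: 0.538
grip_force: 41.9
```

```bash
python3 - <<'E'
from h import *
print(go(.624,-.265,.15,90))
E
```

```text
(array([-0.3164,  0.0304,  0.0096]), array([0.0004, 0.0001, 0.    ]))
```

Request:
send_rows(commands="-0.07 0.01 0 0 0 0 30; -0.14 0.02 0 0 0 0 30; -0.21 0.03 0 0 0 0 30; -0.27 0.03 0 0 0 0 30; -0.31 0.03 0 0 0 0 30; -0.318 0.03 0.03 0 0 0 30; -0.318 0.03 0.08 0 0 0 30; -0.318 0.03 0.13 0 0 0 30; -0.318 0.03 0.16 0 0 0 30; -0.318 0.03 0.175 0 0 0 30")

```text
clock: 4.87
tcp_pos: [0.6218, -0.2635, 0.0644]
ee_rot: [-0.001, 0.707, 0.707, -0.0]
force: [-0.2, 0.3, -2.1]
grip_width: 0.544
grip_force: 41.8
```

Request:
send_rows(commands="0 0 0 0 0 0 30; 0 0 0.006 0 0 0 30; 0 0 0.006 0 0 0 30")

```text
clock: 5.12
tcp_pos: [0.6236, -0.2643, 0.0641]
ee_rot: [0.001, 0.707, 0.707, 0.0]
force: [0.3, -0.5, -1.4]
grip_width: 0.544
grip_force: 41.9
```

Request:
send_rows(commands="0 0 0.004 0 0 0 30; 0 0 0.007 0 0 0 30; 0 0 0.007 0 0 0 30; 0 0 0.007 0 0 0 30")

```text
clock: 5.45
tcp_pos: [0.6233, -0.2642, 0.06]
ee_rot: [0.001, 0.707, 0.707, 0.0]
force: [1.2, 0.2, 0.1]
grip_width: 0.54
grip_force: 42.0
```

Request:
send_rows(commands="0 0 0.001 0 0 0 55; 0 0 0.001 0 0 0 65; 0 0 0.001 0 0 0 85; 0 0 0.001 0 0 0 85; 0 0 0 0 0 0 85; 0 0 -0.04 0 0 0 85; 0 0 -0.1 0 0 0 85; 0 0 -0.18 0 0 0 85; 0.06 -0.02 -0.2 0 0 0 85; 0.13 -0.03 -0.2 0 0 0 85")

```text
clock: 6.28
tcp_pos: [0.6096, -0.2013, 0.1634]
ee_rot: [0.003, 0.708, 0.706, 0.001]
force: [1.1, 0.8, -0.9]
grip_width: 0.999
grip_force: 0.0
```

```bash
python3 - <<'E'
from h import *
print(go(.578,.190,.15,90))
E
```

```text
(array([ 0.7825, -0.0659,  0.0238]), array([ 0.001 ,  0.0005, -0.0005]))
```

Request:
send_rows(commands="0.08 -0.01 0 0 0 0 85; 0.16 -0.02 0 0 0 0 85; 0.24 -0.03 0 0 0 0 85; 0.32 -0.04 0 0 0 0 85; 0.4 -0.05 0 0 0 0 85; 0.48 -0.06 0 0 0 0 85; 0.56 -0.065 0 0 0 0 85; 0.64 -0.065 0 0 0 0 85; 0.72 -0.065 0 0 0 0 85; 0.77 -0.065 0 0 0 0 85")

```text
clock: 7.12
tcp_pos: [0.5747, 0.1897, 0.1596]
ee_rot: [-0.0, 0.706, 0.708, 0.0]
force: [0.3, -0.4, -0.4]
grip_width: 0.992
grip_force: 0.0
```

Request:
send_rows(commands="0 0 0 0 0 0 85; 0 0 0 0 0 0 85")

```text
clock: 7.28
tcp_pos: [0.575, 0.1874, 0.1593]
ee_rot: [0.0, 0.706, 0.708, -0.0]
force: [-0.6, -0.5, 0.5]
grip_width: 0.993
grip_force: 0.0
```

```bash
python3 - <<'E'
from h import *
print(tool()[:3,3],go(.578,.190,.065,90))
c,P=cam("wrist"); im=viewer.grab_frame("wrist"); cv2.imwrite("pics/w3.png",im); np.save("w3P.npy",P)
E
```

```text
[0.575  0.1874 0.1593] (array([0.0051, 0.0061, 0.1887]), array([0.    , 0.    , 0.0004]))
```

View pics/w3.png

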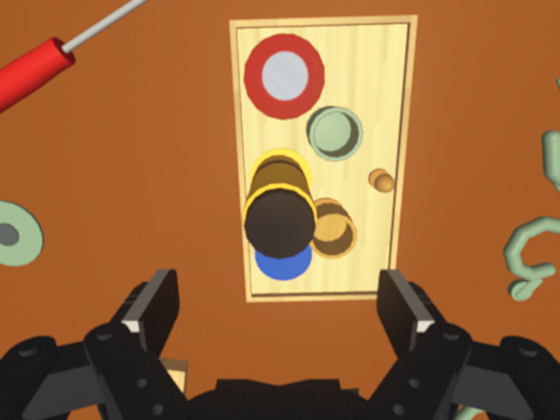

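Yellow lid is at (280,222), red cap at (285,76), and the blue pad is free with edges at columns 254 and 312 and bottom at row 280.

```bash
python3 - <<'E'
from h import *
cw=viewer.get_calibration("wrist"); P=np.load("w3P.npy")
print(cast(cw,P,[(280,222),(285,76)],.129), cast(cw,P,[(336,133),(334,227)],.056),"bluepad",cast(cw,P,[(254,257),(312,252),(284,280)],.009))
E
```

```text
[[0.5774 0.1929]
 [0.5795 0.2746]] [[0.6201 0.2374]
 [0.6228 0.1609]] bluepad [[0.5528 0.1098]
 [0.6106 0.1155]
 [0.5831 0.0839]]
```

Request:
send_rows(commands="0.007 0.005 0.05 0 0 0 85; 0.007 0.005 0.1 0 0 0 85; 0.007 0.005 0.15 0 0 0 85; 0.007 0.005 0.189 0 0 0 85; 0.007 0.005 0.189 0 0 0 85; 0.007 0.005 0.189 0 0 0 30; 0.007 0.005 0.189 0 0 0 30; 0.007 0.005 0.189 0 0 0 30; 0.007 0.005 0.189 0 0 0 30; 0.007 0.005 0.189 0 0 0 30")

```text
clock: 8.17
tcp_pos: [0.5789, 0.1896, 0.0668]
ee_rot: [0.001, 0.707, 0.707, 0.001]
force: [-1.4, -0.6, 5.2]
grip_width: 0.55
grip_force: 40.2
```

Request:
send_rows(commands="0 0 -0.03 0 0 0 30; 0 0 -0.09 0 0 0 30; 0 0 -0.16 0 0 0 30; -0.03 0 -0.18 0 0 0 30; -0.08 0.01 -0.18 0 0 0 30; -0.15 0.02 -0.18 0 0 0 30; -0.22 0.03 -0.18 0 0 0 30; -0.29 0.04 -0.18 0 0 0 30; -0.36 0.05 -0.18 0 0 0 30; -0.43 0.05 -0.18 0 0 0 30")

```text
clock: 9.0
tcp_pos: [0.6034, -0.0278, 0.1554]
ee_rot: [0.001, 0.707, 0.707, 0.0]
force: [-0.3, 0.5, -2.2]
grip_width: 0.551
grip_force: 42.1
```

```bash
python3 - <<'E'
from h import *
print(go(.617,-.190,.0608,90))
E
```

```text
(array([-0.3244,  0.027 ,  0.1893]), array([ 0.0002,  0.0001, -0.    ]))
```

Request:
send_rows(commands="-0.07 0.01 0 0 0 0 30; -0.14 0.02 0 0 0 0 30; -0.21 0.027 0 0 0 0 30; -0.27 0.027 0 0 0 0 30; -0.31 0.027 0 0 0 0 30; -0.325 0.027 0.03 0 0 0 30; -0.325 0.027 0.08 0 0 0 30; -0.325 0.027 0.13 0 0 0 30; -0.325 0.027 0.17 0 0 0 30; -0.325 0.027 0.18 0 0 0 30")

```text
clock: 9.83
tcp_pos: [0.6138, -0.1877, 0.0617]
ee_rot: [-0.002, 0.707, 0.707, -0.001]
force: [-2.6, 0.7, -2.9]
grip_width: 0.552
grip_force: 42.1
```

Request:
send_rows(commands="0 0 0.001 0 0 0 30; 0 0 0.002 0 0 0 30; 0 0 0.002 0 0 0 30")

```text
clock: 10.08
tcp_pos: [0.6173, -0.1885, 0.0655]
ee_rot: [0.001, 0.707, 0.707, 0.0]
force: [-0.1, 0.4, -2.3]
grip_width: 0.551
grip_force: 42.1
```

Request:
send_rows(commands="0 0 0.004 0 0 0 30; 0 0 0.0085 0 0 0 30; 0 0 0.0085 0 0 0 30; 0 0 0.0085 0 0 0 30")

```text
clock: 10.42
tcp_pos: [0.6171, -0.1883, 0.0608]
ee_rot: [0.001, 0.707, 0.707, 0.0]
force: [-0.5, -0.1, 4.2]
grip_width: 0.554
grip_force: 42.3
```

Touching (4 N). Release and return.

Request:
send_rows(commands="0 0 0 0 0 0 55; 0 0 0 0 0 0 65; 0 0 0 0 0 0 85; 0 0 0 0 0 0 85; 0 0 0 0 0 0 85; 0 0 -0.04 0 0 0 85; 0 0 -0.1 0 0 0 85; 0 0 -0.18 0 0 0 85; 0.06 -0.02 -0.2 0 0 0 85; 0.13 -0.03 -0.2 0 0 0 85")

```text
clock: 11.25
tcp_pos: [0.6031, -0.1249, 0.1634]
ee_rot: [0.003, 0.708, 0.706, 0.001]
force: [0.5, 0.8, -0.1]
grip_width: 0.995
grip_force: 0.0
```

```bash
python3 - <<'E'
from h import *
print(go(.579,.2745,.16,90))
E
```

```text
(array([ 0.7986, -0.0509,  0.0045]), array([ 0.001 ,  0.0004, -0.0005]))
```

Request:
send_rows(commands="0.08 -0.01 0 0 0 0 85; 0.16 -0.02 0 0 0 0 85; 0.24 -0.03 0 0 0 0 85; 0.32 -0.04 0 0 0 0 85; 0.4 -0.05 0 0 0 0 85; 0.48 -0.05 0 0 0 0 85; 0.56 -0.05 0 0 0 0 85; 0.64 -0.05 0 0 0 0 85; 0.72 -0.05 0 0 0 0 85; 0.793 -0.05 0 0 0 0 85")

```text
clock: 12.08
tcp_pos: [0.5758, 0.276, 0.1597]
ee_rot: [-0.0, 0.707, 0.707, 0.0]
force: [1.9, -0.0, -0.0]
grip_width: 0.993
grip_force: 0.0
```

Request:
send_rows(commands="0 0 0 0 0 0 85; 0 0 0 0 0 0 85")

```text
clock: 12.25
tcp_pos: [0.5757, 0.2756, 0.1592]
ee_rot: [-0.0, 0.706, 0.708, -0.0]
force: [0.6, -0.7, 0.6]
grip_width: 0.995
grip_force: 0.0
```

```bash
python3 - <<'E'
from h import *
print(tool()[:3,3],go(.579,.2745,.065,90))
E
```

```text
[0.5757 0.2756 0.1592] (array([-0.0021,  0.0066,  0.1884]), array([-0.0001,  0.    ,  0.0005]))
```

Request:
send_rows(commands="-0.002 0.007 0.05 0 0 0 85; -0.002 0.007 0.1 0 0 0 85; -0.002 0.007 0.15 0 0 0 85; -0.002 0.007 0.189 0 0 0 85; -0.002 0.007 0.189 0 0 0 85; -0.002 0.007 0.189 0 0 0 30; -0.002 0.007 0.189 0 0 0 30; -0.002 0.007 0.189 0 0 0 30; -0.002 0.007 0.189 0 0 0 30; -0.002 0.007 0.189 0 0 0 30")

```text
clock: 13.08
tcp_pos: [0.5809, 0.2728, 0.0672]
ee_rot: [0.001, 0.707, 0.707, 0.001]
force: [-0.8, -0.7, 4.7]
grip_width: 0.542
grip_force: 40.6
```

Request:
send_rows(commands="0 0 -0.03 0 0 0 30; 0 0 -0.09 0 0 0 30; 0 0 -0.16 0 0 0 30; -0.03 0 -0.18 0 0 0 30; -0.08 0.01 -0.18 0 0 0 30; -0.15 0.02 -0.18 0 0 0 30; -0.22 0.03 -0.18 0 0 0 30; -0.29 0.04 -0.18 0 0 0 30; -0.36 0.05 -0.18 0 0 0 30; -0.43 0.05 -0.18 0 0 0 30")

```text
clock: 13.92
tcp_pos: [0.6056, 0.0554, 0.1559]
ee_rot: [0.001, 0.707, 0.707, 0.001]
force: [0.3, -0.1, -2.3]
grip_width: 0.54
grip_force: 42.1
```

```bash
python3 - <<'E'
from h import *
print(go(.610,-.115,.0608,90))
E
```

```text
(array([-0.3408,  0.0085,  0.1903]), array([ 0.0003,  0.    , -0.    ]))
```

Request:
send_rows(commands="-0.07 0.005 0 0 0 0 30; -0.14 0.008 0 0 0 0 30; -0.21 0.008 0 0 0 0 30; -0.28 0.008 0 0 0 0 30; -0.325 0.008 0 0 0 0 30; -0.341 0.008 0.03 0 0 0 30; -0.341 0.008 0.08 0 0 0 30; -0.341 0.008 0.13 0 0 0 30; -0.341 0.008 0.165 0 0 0 30; -0.341 0.008 0.18 0 0 0 30")

```text
clock: 14.75
tcp_pos: [0.6071, -0.1131, 0.0631]
ee_rot: [-0.001, 0.707, 0.707, -0.001]
force: [-1.2, 1.1, -2.9]
grip_width: 0.55
grip_force: 42.0
```

Request:
send_rows(commands="0 0 0.001 0 0 0 30; 0 0 0.002 0 0 0 30; 0 0 0.002 0 0 0 30")

```text
clock: 15.0
tcp_pos: [0.6097, -0.1133, 0.0656]
ee_rot: [0.001, 0.707, 0.707, 0.0]
force: [1.0, 0.6, -1.3]
grip_width: 0.55
grip_force: 42.0
```

Down 4.2 mm to 0.0612, then release.

Request:
send_rows(commands="0 0 0.004 0 0 0 30; 0 0 0.0085 0 0 0 30; 0 0 0.0085 0 0 0 30; 0 0 0.0085 0 0 0 30")

```text
clock: 15.33
tcp_pos: [0.6098, -0.1133, 0.0613]
ee_rot: [0.001, 0.707, 0.707, 0.001]
force: [-0.8, -0.5, 4.1]
grip_width: 0.545
grip_force: 42.7
```

Request:
send_rows(commands="0 0 0 0 0 0 55; 0 0 0 0 0 0 65; 0 0 0 0 0 0 85; 0 0 0 0 0 0 85; 0 0 0 0 0 0 85; 0 0 -0.04 0 0 0 85; 0 0 -0.1 0 0 0 85; 0 0 -0.18 0 0 0 85; 0.06 -0.01 -0.2 0 0 0 85; 0.13 -0.01 -0.2 0 0 0 85")

```text
clock: 16.17
tcp_pos: [0.6058, -0.0496, 0.1638]
ee_rot: [0.003, 0.708, 0.706, 0.002]
force: [1.6, 0.3, -1.1]
grip_width: 0.999
grip_force: 0.0
```

```bash
python3 - <<'E'
from h import *
print(go(.620,.234,.18,90))
E
```

```text
(array([ 0.5672,  0.0266, -0.0332]), array([ 0.001 ,  0.0003, -0.0006]))
```

Request:
send_rows(commands="0.07 0.01 0 0 0 0 85; 0.15 0.02 -0.01 0 0 0 85; 0.23 0.025 -0.02 0 0 0 85; 0.31 0.025 -0.03 0 0 0 85; 0.39 0.025 -0.03 0 0 0 85; 0.47 0.025 -0.03 0 0 0 85; 0.54 0.025 -0.03 0 0 0 85; 0.565 0.025 -0.03 0 0 0 85; 0.565 0.025 -0.03 0 0 0 85; 0.565 0.025 -0.03 0 0 0 85")

```text
clock: 17.0
tcp_pos: [0.616, 0.2348, 0.1745]
ee_rot: [0.0, 0.707, 0.708, -0.0]
force: [0.5, 0.3, 0.4]
grip_width: 1.0
grip_force: 0.0
```

```bash
python3 - <<'E'
from h import *
c,P=cam("wrist"); im=viewer.grab_frame("wrist"); cv2.imwrite("pics/w4.png",im); np.save("w4P.npy",P); print(tool()[:3,3])
cv2.imwrite("pics/top4.png",viewer.grab_frame("top"))
E
```

```text
[0.6162 0.2338 0.1746]
```

View pics/w4.png

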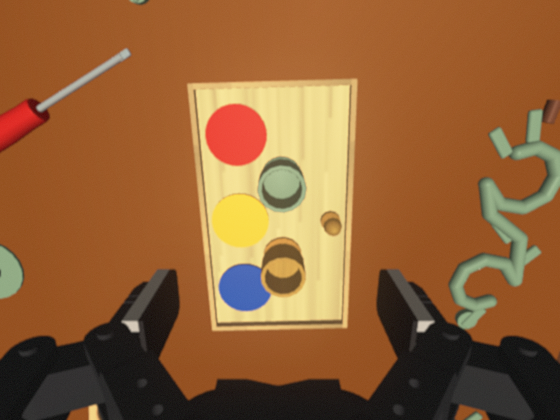

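View pics/top4.png

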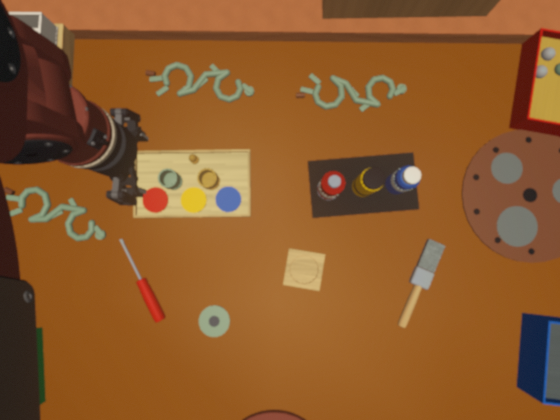

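All three containers stand on the mat. The pads are free (red (236,134), yellow (240,220), blue (245,287)) and the green rim is centred near (282,188). Measuring pads by mask, in both views.

```bash
python3 - <<'E'
from h import *
for n,f,b in(("wrist","w4",(185,75,360,330)),("top","top4",(130,185,255,220))):
    c=viewer.get_calibration(n); P=np.load("w4P.npy") if n=="wrist" else c["pose"]
    im=cv2.imread(f"pics/{f}.png"); h=cv2.cvtColor(im,cv2.COLOR_BGR2HSV)
    for nm,lo,hi in(("red",(0,190,140),(6,255,255)),("yel",(22,160,140),(32,255,255)),("blue",(105,120,90),(130,255,255))):
        m=cv2.inRange(h,lo,hi); o=np.zeros_like(m); o[b[1]:b[3],b[0]:b[2]]=m[b[1]:b[3],b[0]:b[2]]
        xy=cast(c,P,quad(o),.009); (cx,cy),rr=cv2.minEnclosingCircle((xy*1000).astype(np.float32)); print(n,nm,round(cx,1),round(cy,1),round(rr,1), rect(xy)[0])
c=viewer.get_calibration("wrist");print(cast(c,np.load("w4P.npy"),[(282,188),(283,271)],.056))
c=viewer.get_calibration("top");print(cast(c,c["pose"],[(170,180),(209,180)],.056))
E
```

```text
wrist red 577.2 275.6 27.3 (572.2993774414062, 273.5810546875)
wrist yel 579.0 190.2 28.6 (578.959228515625, 190.24972534179688)
wrist blue 581.8 112.9 27.8 (579.4021606445312, 112.03461456298828)
top red 575.1 276.9 27.4 (574.7651977539062, 276.03375244140625)
top yel 577.0 189.4 28.2 (576.0445556640625, 189.81570434570312)
top blue 579.1 110.9 23.4 (576.596923828125, 107.75047302246094)
[[0.6207 0.2373]
 [0.6222 0.159 ]]
[[0.6131 0.2287]
 [0.6143 0.1459]]
```

Request:
send_rows(commands="0.001 0.008 0.06 0 0 0 85; 0.001 0.008 0.12 0 0 0 85; 0.001 0.008 0.18 0 0 0 85; 0.001 0.008 0.24 0 0 0 85; 0.001 0.008 0.28 0 0 0 85; 0.001 0.008 0.3 0 0 0 85; 0.001 0.008 0.3 0 0 0 85; 0.001 0.008 0.3 0 0 0 85")

```text
clock: 17.77
tcp_pos: [0.6208, 0.2342, 0.0255]
ee_rot: [0.0, 0.708, 0.707, 0.0]
force: [-0.4, 0.2, 0.5]
grip_width: 0.997
grip_force: 0.0
```

Request:
send_rows(commands="0 0 0.01 0 0 0 85; 0 0 0.01 0 0 0 60; 0 0 0.01 0 0 0 30; 0 0 0.01 0 0 0 30; 0 0 0.01 0 0 0 30; 0 0 0.01 0 0 0 30; 0 0 0.01 0 0 0 30", newtons=30)

```text
clock: 18.35
tcp_pos: [0.6206, 0.2352, 0.0206]
ee_rot: [0.0, 0.707, 0.707, 0.0]
force: [-1.0, -0.9, 5.9]
grip_width: 0.468
grip_force: 30.9
```

Request:
send_rows(commands="0 0 -0.03 0 0 0 30; 0 0 -0.09 0 0 0 30; 0 0 -0.16 0 0 0 30; -0.04 -0.025 -0.2 0 0 0 30; -0.1 -0.065 -0.2 0 0 0 30; -0.16 -0.105 -0.2 0 0 0 30; -0.22 -0.145 -0.2 0 0 0 30; -0.28 -0.185 -0.2 0 0 0 30; -0.34 -0.22 -0.2 0 0 0 30; -0.4 -0.26 -0.2 0 0 0 30")

```text
clock: 19.18
tcp_pos: [0.4893, 0.0339, 0.1199]
ee_rot: [0.0, 0.707, 0.707, 0.0]
force: [1.1, -0.5, -0.8]
grip_width: 0.472
grip_force: 31.1
```

```bash
python3 - <<'E'
from h import *
print(tool()[:3,3],go(.429,-.058,.12,90))
c,P=cam("wrist"); np.save("w5P.npy",P); cv2.imwrite("pics/w5.png",viewer.grab_frame("wrist"))
E
```

```text
[0.4893 0.0339 0.1199] (array([-0.1838, -0.1206, -0.0003]), array([0.0001, 0.    , 0.0001]))
```

View pics/w5.png

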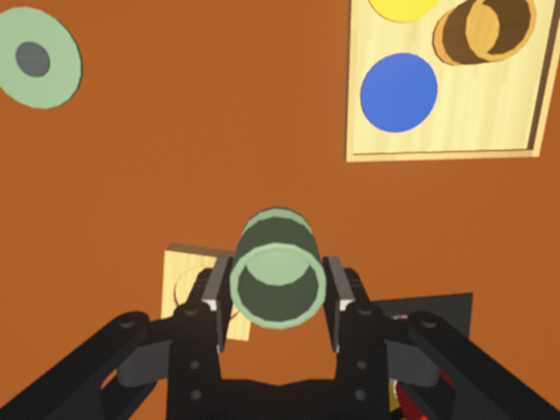

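The cup is held upright. The holder's top face shows corners at (166,250) and (248,341), and the mat is at lower right.

```bash
python3 - <<'E'
from h import *
c=viewer.get_calibration("wrist");a=cast(c,np.load("w5P.npy"),[(166,250),(248,341)],.018);print(a,a.mean(0))
E
```

```text
[[ 0.3968 -0.013 ]
 [ 0.4633 -0.105 ]] [ 0.4301 -0.059 ]
```

Request:
send_rows(commands="-0.06 -0.04 0 0 0 0 30; -0.12 -0.08 0 0 0 0 30; -0.17 -0.108 0 0 0 0 30; -0.186 -0.118 0 0 0 0 30; -0.186 -0.118 0.03 0 0 0 30; -0.186 -0.118 0.08 0 0 0 30; -0.186 -0.118 0.13 0 0 0 30; -0.186 -0.118 0.155 0 0 0 30; -0.186 -0.118 0.17 0 0 0 30; -0.186 -0.118 0.17 0 0 0 30")

```text
clock: 20.07
tcp_pos: [0.4304, -0.0575, 0.0337]
ee_rot: [-0.001, 0.707, 0.707, -0.0]
force: [-1.2, -0.2, -0.7]
grip_width: 0.469
grip_force: 31.3
```

Request:
send_rows(commands="0 0 0 0 0 0 30; 0 0 0 0 0 0 30")

```text
clock: 20.23
tcp_pos: [0.4321, -0.0581, 0.0357]
ee_rot: [0.001, 0.707, 0.707, 0.0]
force: [-1.0, 0.0, -1.8]
grip_width: 0.468
grip_force: 31.3
```

Another 9 mm down (0.018), nudging −2 mm x and −1 mm y.

Request:
send_rows(commands="-0.001 -0.004 0.006 0 0 0 30; -0.001 -0.004 0.012 0 0 0 30; -0.001 -0.004 0.017 0 0 0 30; -0.001 -0.004 0.018 0 0 0 30; -0.001 -0.004 0.018 0 0 0 30; -0.001 -0.004 0.018 0 0 0 30")

```text
clock: 20.73
tcp_pos: [0.4293, -0.0586, 0.0264]
ee_rot: [0.0, 0.707, 0.707, -0.0]
force: [-2.7, -0.0, 9.3]
grip_width: 0.469
grip_force: 32.6
```

Request:
send_rows(commands="-0.001 -0.004 0.016 0 0 0 50; -0.001 -0.004 0.016 0 0 0 65; -0.001 -0.004 0.016 0 0 0 85; -0.001 -0.004 0.016 0 0 0 85; -0.001 -0.004 0.016 0 0 0 85; 0 -0.004 -0.03 0 0 0 85; 0 -0.004 -0.09 0 0 0 85; 0 -0.004 -0.17 0 0 0 85; 0 -0.004 -0.25 0 0 0 85; 0 0.02 -0.28 0 0 0 85")

```text
clock: 21.57
tcp_pos: [0.4398, -0.0588, 0.1708]
ee_rot: [0.002, 0.707, 0.707, 0.001]
force: [2.3, -0.6, 0.8]
grip_width: 0.996
grip_force: 0.0
```

Request:
send_rows(commands="0 0.08 0 0 0 0 85; 0 0.16 0 0 0 0 85; 0 0.22 0 0 0 0 85; 0 0.25 0 0 0 0 85; 0 0.25 0 0 0 0 85; 0 0.25 0 0 0 0 85")

```text
clock: 22.07
tcp_pos: [0.5641, -0.0583, 0.1654]
ee_rot: [-0.0, 0.707, 0.707, -0.0]
force: [-0.8, 0.8, 0.3]
grip_width: 0.995
grip_force: 0.0
```

```bash
python3 - <<'E'
from h import *
print(tool()[:3,3],readout.get_state()["grip_width"])
c,P=cam("wrist"); np.save("w6P.npy",P); a=viewer.grab_frame("wrist"); b=viewer.grab_frame("scene"); cv2.imwrite("pics/w6.png",a)
b=cv2.resize(b[130:250,110:350],None,fx=2.33,fy=2.33)
o=np.zeros((420,800,3),np.uint8); o=cv2.resize(a,(440,330)); o=np.vstack([o,cv2.resize(b,(440,220))]); cv2.imwrite("pics/c6.png",o)
E
```

```text
[ 0.5641 -0.0583  0.1654] 0.9947225431344752
```

View pics/c6.png

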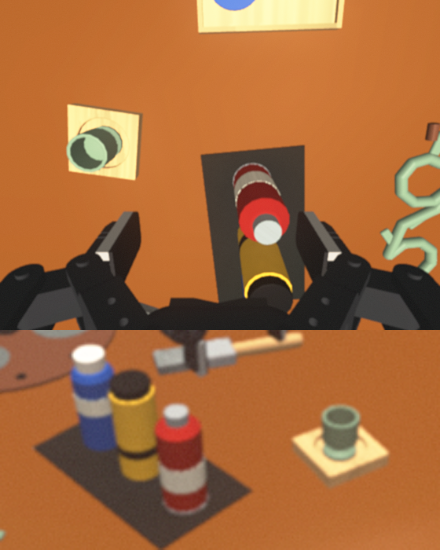

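The cup is upright in the recess, and the three containers stand on the mat. Now returning red.

Request:
send_rows(commands="-0.06 0.05 0 0 0 0 85; -0.11 0.091 0 0 0 0 85; -0.11 0.091 0 0 0 0 85; -0.11 0.091 0.03 0 0 0 85; -0.11 0.091 0.08 0 0 0 85; -0.11 0.091 0.13 0 0 0 85; -0.11 0.091 0.17 0 0 0 85; -0.11 0.091 0.2 0 0 0 85; -0.11 0.091 0.2 0 0 0 85; -0.11 0.091 0.2 0 0 0 85", newtons=40)

```text
clock: 23.0
tcp_pos: [0.6086, -0.1133, 0.066]
ee_rot: [-0.001, 0.707, 0.707, -0.0]
force: [0.2, 0.6, 0.6]
grip_width: 0.993
grip_force: 0.0
```

```bash
python3 - <<'E'
from h import *
print(go(.6098,-.1133,.0618,90))
E
```

```text
(array([-0.    ,  0.0025,  0.0083]), array([-0.0002, -0.0001, -0.0001]))
```

Request:
send_rows(commands="0 0.002 0.008 0 0 0 85; 0 0.002 0.008 0 0 0 60; 0 0.002 0.008 0 0 0 30; 0 0.002 0.008 0 0 0 30; 0 0.002 0.008 0 0 0 30; 0 0.002 0.008 0 0 0 30; 0 0.002 0.008 0 0 0 30")

```text
clock: 23.58
tcp_pos: [0.611, -0.1136, 0.0629]
ee_rot: [0.0, 0.707, 0.707, 0.0]
force: [-1.5, 0.3, 6.1]
grip_width: 0.545
grip_force: 40.3
```

Request:
send_rows(commands="0 0 -0.03 0 0 0 30; 0 0 -0.09 0 0 0 30; 0 0 -0.16 0 0 0 30; 0.03 0 -0.18 0 0 0 30; 0.08 -0.01 -0.18 0 0 0 30; 0.15 -0.02 -0.18 0 0 0 30; 0.22 -0.03 -0.18 0 0 0 30; 0.29 -0.04 -0.18 0 0 0 30; 0.36 -0.05 -0.18 0 0 0 30; 0.43 -0.05 -0.18 0 0 0 30")

```text
clock: 24.42
tcp_pos: [0.5843, 0.1036, 0.1517]
ee_rot: [-0.0, 0.707, 0.707, -0.0]
force: [1.6, 0.3, -2.9]
grip_width: 0.54
grip_force: 42.2
```

```bash
python3 - <<'E'
from h import *
print(go(.580,.2730,.0677,90))
E
```

```text
(array([ 0.3388, -0.0083,  0.168 ]), array([-0.0002, -0.    ,  0.    ]))
```

Request:
send_rows(commands="0.07 -0.005 0 0 0 0 30; 0.14 -0.008 0 0 0 0 30; 0.21 -0.008 0 0 0 0 30; 0.28 -0.008 0 0 0 0 30; 0.325 -0.008 0 0 0 0 30; 0.339 -0.008 0.03 0 0 0 30; 0.339 -0.008 0.08 0 0 0 30; 0.339 -0.008 0.12 0 0 0 30; 0.339 -0.008 0.14 0 0 0 30; 0.339 -0.008 0.145 0 0 0 30")

```text
clock: 25.25
tcp_pos: [0.5799, 0.2708, 0.0771]
ee_rot: [-0.001, 0.707, 0.707, -0.002]
force: [0.0, 0.3, -1.5]
grip_width: 0.546
grip_force: 42.1
```

Request:
send_rows(commands="0 0 0 0 0 0 30; 0 0 0 0 0 0 30")

```text
clock: 25.42
tcp_pos: [0.5824, 0.2712, 0.0804]
ee_rot: [0.0, 0.707, 0.707, 0.001]
force: [0.2, -0.1, -1.7]
grip_width: 0.542
grip_force: 42.1
```

```bash
python3 - <<'E'
from h import *
print(go(.580,.2730,.0689,90))
E
```

```text
(array([ 0.0036, -0.0049,  0.023 ]), array([ 0.0002, -0.0001, -0.    ]))
```

Request:
send_rows(commands="0.0036 -0.005 0.006 0 0 0 30; 0.0036 -0.005 0.012 0 0 0 30; 0.0036 -0.005 0.018 0 0 0 30; 0.0036 -0.005 0.022 0 0 0 30; 0.0036 -0.005 0.022 0 0 0 30; 0.0036 -0.005 0.022 0 0 0 30")

```text
clock: 25.92
tcp_pos: [0.5795, 0.273, 0.069]
ee_rot: [0.0, 0.707, 0.707, 0.0]
force: [-1.7, -0.2, 4.8]
grip_width: 0.54
grip_force: 42.8
```

Request:
send_rows(commands="0 0 0 0 0 0 55; 0 0 0 0 0 0 65; 0 0 0 0 0 0 85; 0 0 0 0 0 0 85; 0 0 0 0 0 0 85; 0 0 -0.04 0 0 0 85; 0 0 -0.1 0 0 0 85; 0 0 -0.18 0 0 0 85; -0.04 0.01 -0.2 0 0 0 85; -0.1 0.02 -0.2 0 0 0 85")

```text
clock: 26.75
tcp_pos: [0.5915, 0.225, 0.1725]
ee_rot: [0.002, 0.706, 0.708, 0.003]
force: [0.5, -1.0, -0.4]
grip_width: 0.996
grip_force: 0.0
```

```bash
python3 - <<'E'
from h import *
print(go(.6171,-.1883,.16,90))
E
```

```text
(array([-0.8268,  0.0484,  0.0234]), array([ 0.0011, -0.0004,  0.0005]))
```

Request:
send_rows(commands="-0.08 0.01 0 0 0 0 85; -0.16 0.02 0 0 0 0 85; -0.24 0.03 0 0 0 0 85; -0.32 0.04 0 0 0 0 85; -0.4 0.045 0 0 0 0 85; -0.48 0.045 0 0 0 0 85; -0.56 0.045 0 0 0 0 85; -0.64 0.045 0 0 0 0 85; -0.72 0.045 0 0 0 0 85; -0.8 0.045 0 0 0 0 85")

```text
clock: 27.58
tcp_pos: [0.6115, -0.1792, 0.1685]
ee_rot: [0.0, 0.707, 0.707, 0.0]
force: [0.8, -0.2, 0.0]
grip_width: 0.996
grip_force: 0.0
```

Request:
send_rows(commands="-0.02 0 0 0 0 0 85; -0.02 0 0 0 0 0 85; -0.02 0 0 0 0 0 85")

```text
clock: 27.83
tcp_pos: [0.6115, -0.1873, 0.1681]
ee_rot: [-0.0, 0.708, 0.707, 0.0]
force: [-0.6, 0.1, 0.7]
grip_width: 0.992
grip_force: 0.0
```

```bash
python3 - <<'E'
from h import *
print(go(.6171,-.1883,.0618,90))
E
```

```text
(array([-0.002 ,  0.0112,  0.2126]), array([-0.0001, -0.0001, -0.0002]))
```

Request:
send_rows(commands="-0.002 0.011 0.05 0 0 0 85; -0.002 0.011 0.1 0 0 0 85; -0.002 0.011 0.15 0 0 0 85; -0.002 0.011 0.19 0 0 0 85; -0.002 0.011 0.212 0 0 0 85; -0.002 0.011 0.212 0 0 0 60; -0.002 0.011 0.212 0 0 0 30; -0.002 0.011 0.212 0 0 0 30; -0.002 0.011 0.212 0 0 0 30; -0.002 0.011 0.212 0 0 0 30")

```text
clock: 28.67
tcp_pos: [0.6181, -0.1885, 0.0642]
ee_rot: [0.001, 0.707, 0.707, 0.0]
force: [-2.1, 0.7, 7.0]
grip_width: 0.549
grip_force: 40.7
```

Request:
send_rows(commands="0 0 0 0 0 0 30; 0 0 -0.03 0 0 0 30; 0 0 -0.09 0 0 0 30; 0 0 -0.16 0 0 0 30; 0.03 0 -0.18 0 0 0 30; 0.08 -0.01 -0.18 0 0 0 30; 0.15 -0.02 -0.18 0 0 0 30; 0.22 -0.03 -0.18 0 0 0 30; 0.29 -0.04 -0.18 0 0 0 30; 0.36 -0.05 -0.18 0 0 0 30")

```text
clock: 29.5
tcp_pos: [0.5917, -0.0063, 0.1526]
ee_rot: [0.0, 0.707, 0.707, 0.0]
force: [1.2, 0.8, -2.3]
grip_width: 0.547
grip_force: 42.0
```

```bash
python3 - <<'E'
from h import *
print(go(.5785,.1896,.0677,90))
E
```

```text
(array([ 0.3917, -0.0267,  0.1698]), array([ 0.0001, -0.    , -0.0001]))
```

Request:
send_rows(commands="0.07 -0.01 0 0 0 0 30; 0.14 -0.02 0 0 0 0 30; 0.21 -0.027 0 0 0 0 30; 0.28 -0.027 0 0 0 0 30; 0.35 -0.027 0 0 0 0 30; 0.39 -0.027 0.02 0 0 0 30; 0.392 -0.027 0.07 0 0 0 30; 0.392 -0.027 0.11 0 0 0 30; 0.392 -0.027 0.13 0 0 0 30; 0.392 -0.027 0.14 0 0 0 30")

```text
clock: 30.33
tcp_pos: [0.5774, 0.188, 0.0808]
ee_rot: [-0.001, 0.707, 0.707, -0.001]
force: [-0.7, -0.6, -2.8]
grip_width: 0.55
grip_force: 42.0
```

Request:
send_rows(commands="0 0 0 0 0 0 30; 0 0 0 0 0 0 30")

```text
clock: 30.5
tcp_pos: [0.5793, 0.1877, 0.0831]
ee_rot: [0.0, 0.707, 0.707, 0.0]
force: [0.4, 0.2, -2.2]
grip_width: 0.546
grip_force: 42.0
```

```bash
python3 - <<'E'
from h import *
print(go(.5785,.1896,.070,90))
E
```

```text
(array([ 0.0038, -0.0016,  0.0263]), array([ 0.0001, -0.    , -0.0001]))
```

Request:
send_rows(commands="0.0036 -0.002 0.007 0 0 0 30; 0.0036 -0.002 0.014 0 0 0 30; 0.0036 -0.002 0.02 0 0 0 30; 0.0036 -0.002 0.025 0 0 0 30; 0.0036 -0.002 0.025 0 0 0 30; 0.0036 -0.002 0.025 0 0 0 30")

```text
clock: 31.0
tcp_pos: [0.5779, 0.1897, 0.0703]
ee_rot: [0.0, 0.707, 0.707, 0.0]
force: [-1.1, -0.2, 2.8]
grip_width: 0.549
grip_force: 42.4
```

Contact. Release, rise and go for blue at (0.6233, −0.2642).

Request:
send_rows(commands="0 0 0 0 0 0 55; 0 0 0 0 0 0 65; 0 0 0 0 0 0 85; 0 0 0 0 0 0 85; 0 0 0 0 0 0 85; 0 0 -0.04 0 0 0 85; 0 0 -0.1 0 0 0 85; 0 0 -0.18 0 0 0 85; -0.04 0.01 -0.2 0 0 0 85; -0.1 0.02 -0.2 0 0 0 85")

```text
clock: 31.83
tcp_pos: [0.5901, 0.1414, 0.174]
ee_rot: [0.002, 0.706, 0.708, 0.003]
force: [0.0, 0.3, -0.1]
grip_width: 0.996
grip_force: 0.0
```

Request:
send_rows(commands="-0.08 0.01 0 0 0 0 85; -0.16 0.02 0 0 0 0 85; -0.24 0.03 0 0 0 0 85; -0.32 0.04 0 0 0 0 85; -0.4 0.05 0 0 0 0 85; -0.48 0.06 0 0 0 0 85; -0.56 0.065 0 0 0 0 85; -0.64 0.065 0 0 0 0 85; -0.72 0.065 0 0 0 0 85; -0.78 0.065 0 0 0 0 85")

```text
clock: 32.67
tcp_pos: [0.6199, -0.2538, 0.1698]
ee_rot: [0.0, 0.708, 0.707, -0.0]
force: [0.5, -0.2, 1.2]
grip_width: 0.996
grip_force: 0.0
```

Request:
send_rows(commands="-0.02 0 0 0 0 0 85; -0.02 0 0 0 0 0 85; -0.02 0 0 0 0 0 85")

```text
clock: 32.92
tcp_pos: [0.62, -0.2602, 0.1696]
ee_rot: [-0.0, 0.707, 0.707, 0.0]
force: [-0.1, 0.1, 0.6]
grip_width: 0.997
grip_force: 0.0
```

```bash
python3 - <<'E'
from h import *
print(go(.6233,-.2642,.0608,90))
E
```

```text
(array([-0.0081,  0.0066,  0.2175]), array([-0.0001, -0.0001, -0.0001]))
```

Request:
send_rows(commands="-0.008 0.006 0.05 0 0 0 85; -0.008 0.006 0.1 0 0 0 85; -0.008 0.006 0.15 0 0 0 85; -0.008 0.006 0.19 0 0 0 85; -0.008 0.006 0.216 0 0 0 85; -0.008 0.006 0.216 0 0 0 60; -0.008 0.006 0.216 0 0 0 30; -0.008 0.006 0.216 0 0 0 30; -0.008 0.006 0.216 0 0 0 30; -0.008 0.006 0.216 0 0 0 30")

```text
clock: 33.75
tcp_pos: [0.6242, -0.2645, 0.0637]
ee_rot: [0.001, 0.707, 0.707, 0.0]
force: [-1.9, 1.4, 6.5]
grip_width: 0.54
grip_force: 41.2
```

Request:
send_rows(commands="0 0 0 0 0 0 30; 0 0 -0.03 0 0 0 30; 0 0 -0.09 0 0 0 30; 0 0 -0.16 0 0 0 30; 0.03 0 -0.18 0 0 0 30; 0.08 -0.01 -0.18 0 0 0 30; 0.15 -0.02 -0.18 0 0 0 30; 0.22 -0.03 -0.18 0 0 0 30; 0.29 -0.04 -0.18 0 0 0 30; 0.36 -0.05 -0.18 0 0 0 30")

```text
clock: 34.58
tcp_pos: [0.5978, -0.0825, 0.1522]
ee_rot: [0.0, 0.707, 0.707, 0.0]
force: [0.9, -0.0, -2.1]
grip_width: 0.536
grip_force: 41.7
```

```bash
python3 - <<'E'
from h import *
print(go(.5835,.1108,.0677,90))
E
```

```text
(array([ 0.3866, -0.0289,  0.1691]), array([ 0.0001, -0.    , -0.    ]))
```

Request:
send_rows(commands="0.07 -0.01 0 0 0 0 30; 0.14 -0.02 0 0 0 0 30; 0.21 -0.029 0 0 0 0 30; 0.28 -0.029 0 0 0 0 30; 0.35 -0.029 0 0 0 0 30; 0.385 -0.029 0.02 0 0 0 30; 0.388 -0.029 0.07 0 0 0 30; 0.388 -0.029 0.11 0 0 0 30; 0.388 -0.029 0.13 0 0 0 30; 0.388 -0.029 0.14 0 0 0 30")

```text
clock: 35.42
tcp_pos: [0.5826, 0.1099, 0.0806]
ee_rot: [-0.001, 0.707, 0.707, -0.001]
force: [-0.1, -0.0, -2.0]
grip_width: 0.537
grip_force: 41.7
```

Request:
send_rows(commands="0 0 0 0 0 0 30; 0 0 0 0 0 0 30")

```text
clock: 35.58
tcp_pos: [0.5843, 0.1095, 0.0827]
ee_rot: [0.0, 0.707, 0.707, 0.0]
force: [0.6, -0.2, -2.5]
grip_width: 0.541
grip_force: 41.7
```

```bash
python3 - <<'E'
from h import *
print(go(.5835,.1108,.0697,90))
E
```

```text
(array([ 0.0027, -0.0017,  0.026 ]), array([ 0.0002, -0.    , -0.0001]))
```

Request:
send_rows(commands="0.003 -0.002 0.007 0 0 0 30; 0.003 -0.002 0.014 0 0 0 30; 0.003 -0.002 0.02 0 0 0 30; 0.003 -0.002 0.025 0 0 0 30; 0.003 -0.002 0.025 0 0 0 30; 0.003 -0.002 0.025 0 0 0 30")

```text
clock: 36.08
tcp_pos: [0.583, 0.1112, 0.0698]
ee_rot: [0.0, 0.707, 0.707, 0.0]
force: [-1.5, 0.3, 3.4]
grip_width: 0.537
grip_force: 42.2
```

Request:
send_rows(commands="0 0 0 0 0 0 55; 0 0 0 0 0 0 65; 0 0 0 0 0 0 85; 0 0 0 0 0 0 85; 0 0 0 0 0 0 85; 0 0 -0.04 0 0 0 85; 0 0 -0.1 0 0 0 85; 0 0 -0.18 0 0 0 85; 0 0 -0.25 0 0 0 85; 0.05 0 -0.3 0 0 0 85")

```text
clock: 36.92
tcp_pos: [0.5839, 0.1335, 0.2229]
ee_rot: [0.002, 0.708, 0.706, 0.001]
force: [1.0, 0.4, -0.0]
grip_width: 0.997
grip_force: 0.0
```

Request:
send_rows(commands="0.05 -0.02 -0.05 0 0 0 85; 0.13 -0.02 -0.1 0 0 0 85; 0.2 -0.02 -0.1 0 0 0 85; 0.26 -0.02 -0.1 0 0 0 85; 0.28 -0.02 -0.1 0 0 0 85; 0.28 -0.02 -0.1 0 0 0 85")

```text
clock: 37.42
tcp_pos: [0.5722, 0.2786, 0.2689]
ee_rot: [-0.0, 0.706, 0.708, -0.0]
force: [0.7, -1.1, -0.3]
grip_width: 0.996
grip_force: 0.0
```

```bash
python3 - <<'E'
from h import *
print(tool()[:3,3])
c,P=cam("wrist"); np.save("w7P.npy",P); a=viewer.grab_frame("wrist"); s=viewer.grab_frame("scene");t=viewer.grab_frame("top")
for n,i in(("w7",a),("s7",s),("t7",t)): cv2.imwrite(f"pics/{n}.png",i)
o=np.vstack([np.hstack([cv2.resize(a,(400,300)),cv2.resize(s[210:400,210:463],(400,300))]),np.hstack([cv2.resize(t[140:228,125:242],(400,300)),cv2.resize(s,(400,300))])]); cv2.imwrite("pics/c7.png",o)
E
```

```text
[0.5722 0.2786 0.2689]
```

View pics/c7.png

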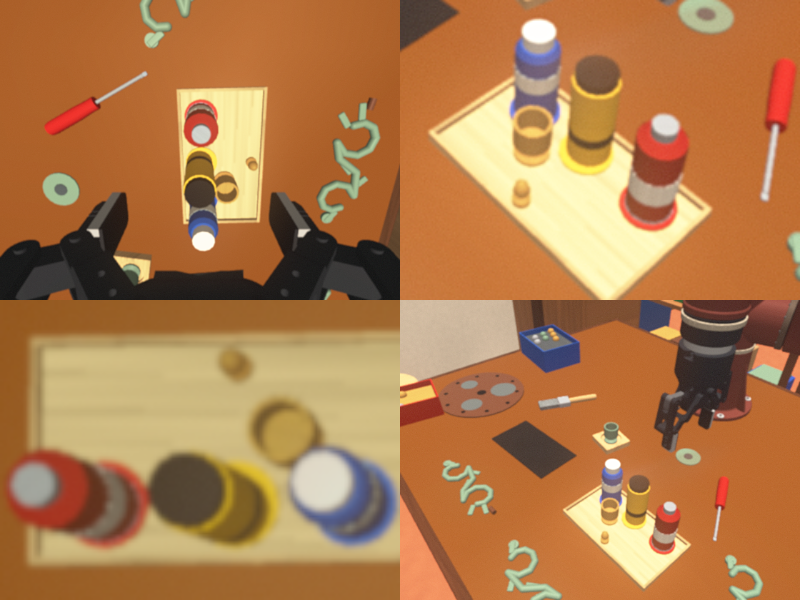

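All three stand on their own pads and the green cup is in the holder. One enlarged look to check that they are centred.

```bash
python3 - <<'E'
from h import *
a=cv2.imread("pics/s7.png")[215:365,260:400]; b=cv2.imread("pics/scene0.png")[215:365,260:400]
f=lambda i:cv2.resize(i,(400,428),interpolation=cv2.INTER_CUBIC)
cv2.imwrite("pics/c8.png",np.hstack([f(b),f(a)]))
c=viewer.get_calibration("wrist"); print(cast(c,np.load("w7P.npy"),np.array([(202,134),(200,190),(203,240)])*1.4,.129))
E
```

```text
[[0.578  0.2758]
 [0.576  0.1967]
 [0.5809 0.1148]]
```

View pics/c8.png

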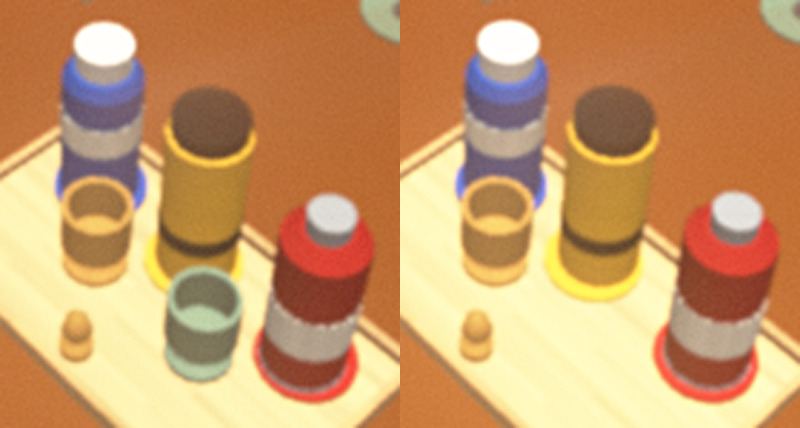

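```bash
python3 -c "
from plant import order; print(order.close_job())"
```

```text
the job is handed in; nothing more can be done
None
```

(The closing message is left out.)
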